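File the three-bar topping tin in its place in the bakery row

TASK

The topping tins in the steel tray stand side by side in order of height, touching, but the three-bar tin has been left out on the bench. Open a gap between the two-bar and the four-bar tin, then lower the three-bar tin (the shorter of the two tins standing out on the bench) into it, not dropping it, so that all four tins stand upright, square in the tray and in order. Do not topple any tin, and leave the other tin on the bench and the loaf in its pan where they are.

Things in the scene. Friction and masses are not known exactly. Their poses are not given: they have to be found in the camera images.
- tin3_mid (a point): The tin to be filed, standing on the bench (underside at height 0): plain metal tin, a block 62 mm (own x, front to back) by 54 mm (own y) by 86 mm high, 0.2 to 0.35 kg, with 3 black bars on the pale labels of its lid and its two 54 mm wide faces. The point is its centre, 43 mm above its underside; z is up.
- tin4_mid (a point): The tallest tin of the row, standing loose in the tray: plain metal tin, a block 62 mm (own x, front to back) by 54 mm (own y) by 96 mm high, 0.2 to 0.35 kg, with 4 black bars on the pale labels of its lid and its two 54 mm wide faces. The point is its centre, 48 mm above its underside; z is up. It stands at the left or right end of the row, with 73 to 95 mm of free tray beyond it. Moving it 70 mm outward opens enough room (grip only its upper 30 mm).
- tin2_mid (a point): The middle tin of the row, standing loose in the tray: plain metal tin, a block 62 mm (own x, front to back) by 54 mm (own y) by 76 mm high, 0.2 to 0.35 kg, with 2 black bars on the pale labels of its lid and its two 54 mm wide faces. The point is its centre, 38 mm above its underside; z is up. At the start its 62 mm wide sides touch the two other tins of the row, which have the same yaw.
- tin1_mid (a point): The shortest tin of the row, standing loose in the tray: plain metal tin, a block 62 mm (own x, front to back) by 54 mm (own y) by 66 mm high, 0.2 to 0.35 kg, with 1 black bar on the pale labels of its lid and its two 54 mm wide faces. The point is its centre, 33 mm above its underside; z is up. It stands at the other end of the row; the tray beyond it is free too (73 to 95 mm).
- tray_floor (a point): Open steel tray fixed to the bench, 76 mm (own x) by 330 mm (own y) inside; walls 5 mm thick and 18 mm high above the bench; floor 4 mm above the bench. The point is the centre of its inner floor; the row runs along its y, the tins' 62 mm along its x, 7 mm free in front and behind. A tin dragged by its top tips about the fingers; raised a few mm, it moves freely.
- tin5_mid (a point): Bystander standing on the bench, to be left alone: plain metal tin, a block 62 mm (own x, front to back) by 54 mm (own y) by 106 mm high, 0.2 to 0.35 kg, with 5 black bars on the pale labels of its lid and its two 54 mm wide faces. The point is its centre, 53 mm above its underside; z is up.
- loaf_mid (a point): Bystander: loaf in a dark pan, 200 (own x) by 100 by 95 mm high; the point is its centre, 48 mm up.

How it is judged:
By the outcome, as a careful person would: the job done as asked, in the order asked, and still so for the second after the job is handed in, with the robot touching nothing.
It also fails if it takes over 51 s, if anything falls off the work surface, if the arm or the gripper's body presses on something with over 40 N, if the wrist force passes 120 N, or if a joint passes its speed limit or range.

ROBOT

A 6-joint arm with a two-finger parallel gripper is mounted at the origin on the work surface. World frame = base frame: x ahead of the robot, y to its left, z up, the work surface at z = 0. Lengths are in m, angles in rad, forces in N, time in s.
With the tool pointing down it reaches from about 0.375 to 0.825 m from the base axis. Payload 5.5 kg.
Tool frame: the origin (TCP) lies between the finger pads; the fingertips stand 14 mm ahead of it and the grasp point (between the pads) lies 5 mm behind it; z points along the fingers, y is the direction in which the jaws open and shut (so a half turn about z gives the same grasp; the last joint's range is limited). The gripper opens to 85 mm and grips with 20 to 120 N. Pads are 22 mm wide; open, the fingers measure 114 mm over their backs; the gripper's body (76 mm by 85 mm) begins 54 mm behind the grasp point. The pads swing forward as they close: fully open they stand 13 mm farther back than shut.
Start: joints at [-1.316, 0.314, -0.047, 1.21, 0, 1.571], TCP at [0.151, -0.581, 0.245] pointing down, gripper open.
Joint ranges: [-2.67, 2.67], [-0.69, 1.73], [-1.03, 1.25], [-2.08, 2.16], [-1.42, 1.45], [-3.14, 3.14]. Speed limits (rad/s): [2.39, 2.39, 3.01, 3.14, 3.14, 3.14].

INTERFACE

Orientations are given as a unit quaternion [x, y, z, w].
In Python, from rig import * gives the robot as it stands.
- The arm moves only by the tool play_rows, never from a script. Its argument "targets" is a list that holds one entry, the list of rows, each a list of 4 numbers: the shift along the tool's x, y, z in mm, then the turn about the tool's z in degrees. A call has 1 to 10 rows; each row shifts and turns the commanded pose from where the row before left it, along the tool's axes as they then stand; what a row does not reach is not made up. A row lasts 1/12 s, in which the tool goes at most 41.7 mm and 7.16 degrees, less where a joint would pass 70% of its speed; a pose out of reach is approached as far as the arm can. A call is refused whole if a number of a shift passes 41.7 or a number of a turn 7.16, either way. A call with a gripper value outside its range is refused whole. "claw" is the opening in per cent of the stroke, from 0 (shut) to 100 (fully open), set as the call begins (left out, the last holds). The fingers move at their own pace and stop on an object; "grip_force" is the grip in N (left out, the last holds). Time passes only in rows, so rows that do not move let the fingers close. It gives the time, the measured TCP pose, the force and the opening at its end, in the units of the state.
- read_state(): the state, without advancing time (a new reading comes with each control period).
- capture(name): name is "scene" or "top" or "wrist"; returns (picture, depth): 420x560x3 uint8, red, green, blue; 420x560 float32, m along the optical axis (not along the pixel's ray), 0 where there is no reading.
- camera_params(name): a dict with "mtx" (3x3 intrinsics, pixels), "extrinsics" (4x4, takes a point from camera to world coordinates); the wrist camera has in their place "tool_from_camera" (4x4, takes a point from camera to tool coordinates, whose origin is the TCP and whose axes are the flange's). Camera axes: x right, y up, looking along -z (the intrinsics and any distortion apply to the point x, -y, -z); pixel columns grow to the right and rows downward; lengths in m; the calibration is good to about 2 mm. A picture is of the moment at which its call begins: read the wrist's pose just before it. camera_params takes no time and is no camera call.
- finish_job(): hands the job in, once; it reports no verdict.
The state is a dict: "time": time; "joint_pos": joint angles; "dq": joint speeds; "joint_torque": joint torques, N m; "ee_pos": TCP position; "tcp_rot": TCP orientation; "force": force on the tool from outside, world axes, zero at the start; "torque": the same for the moment, N m; "opening": finger opening in m.
Only numpy, scipy, OpenCV 4.12 (cv2) and the standard library are available. Lean on these libraries where they do the work, as an engineer would, in place of code of your own. Each camera call takes 0.05 s, during which the arm holds its last target.

## Working session

There is one attempt and no reset: what is moved stays moved. The work goes in short steps, Python scripts to look and compute and a tool call to move; the robot and the scene stay as the last step left them, time stands still between calls to the robot, and variables do not carry over. Pictures are saved under pics/ and viewed, and the job is handed in when it is done.

Besides the shell and the picture viewer there is one more tool, called after "Call:" by a JSON object that holds its "fn" and its "kwargs", one argument or row to a line. play_rows: Moves the arm, as the interface text tells. Its arguments: {"type":"object","properties":{"targets":{"type":"array","items":{"type":"array","items":{"type":"array","items":{"type":"number"}}}},"claw":{"type":"number"},"grip_force":{"type":"number"}},"required":["targets"]}

```bash
ls; mkdir -p pics
cat > h.py <<'E'
from rig import *
import numpy as np, cv2
def snap(n,f):
    im,d=capture(n); cv2.imwrite(f'pics/{f}.png',cv2.cvtColor(im,cv2.COLOR_RGB2BGR)); np.savez(f'pics/{f}.npz',im=im,d=d); return im,d
E
python3 - <<'E'
from h import *
print(read_state())
for n in("scene","top"):
    print(camera_params(n)); snap(n,n+'0')
print(camera_params("wrist"))
E
```

```text
pics
{'time': 0.0, 'joint_pos': array([-1.31597892e+00,  3.14215324e-01, -4.81104632e-02,  1.21016068e+00,
        1.77032804e-05,  1.57078907e+00]), 'dq': array([ 0.0013748 ,  0.00070739,  0.00074309, -0.00166171, -0.00117733,
        0.00025956]), 'joint_torque': array([ 9.51524235e-04, -5.39598906e+01,  3.39744437e+01,  1.92234584e-02,
       -3.44311979e-05, -1.02657270e-05]), 'ee_pos': array([ 0.15110694, -0.58008777,  0.24442718]), 'tcp_rot': array([ 9.91893670e-01,  1.27067829e-01, -9.85951437e-05, -8.39344326e-04]), 'force': array([ 0.37047267,  0.05710592, -0.30176587]), 'torque': array([-0.00520055, -0.00347009, -0.01722701]), 'opening': 0.08559366158851435}
{'mtx': array([[515.58574795,   0.        , 284.99694355],
       [  0.        , 515.58574795, 214.14864041],
       [  0.        ,   0.        ,   1.        ]]), 'extrinsics': array([[-0.86044013, -0.26058542,  0.43787901,  1.14371147],
       [ 0.50919904, -0.47168549,  0.71988133,  0.84737842],
       [ 0.0189506 ,  0.84238236,  0.53854697,  0.76765398],
       [ 0.        ,  0.        ,  0.        ,  1.        ]])}

[... 247 characters left out ...]
0.99919875, -0.01796275,  0.03576579, -0.08285534],
       [ 0.03356513,  0.11065345,  0.9932921 ,  0.96180488],
       [ 0.        ,  0.        ,  0.        ,  1.        ]])}
{'mtx': array([[358.68362342,   0.        , 275.92896692],
       [  0.        , 358.68362342, 213.22723423],
       [  0.        ,   0.        ,   1.        ]]), 'tool_from_camera': array([[ 6.56542807e-04,  9.64861429e-01,  2.62758429e-01,
         6.71240011e-02],
       [ 9.99999772e-01, -6.74597312e-04, -2.15016187e-05,
        -1.94887038e-04],
       [ 1.56510047e-04,  2.62758383e-01, -9.64861652e-01,
        -1.27466512e-01],
       [ 0.00000000e+00,  0.00000000e+00,  0.00000000e+00,
         1.00000000e+00]])}
```

View pics/scene0.png

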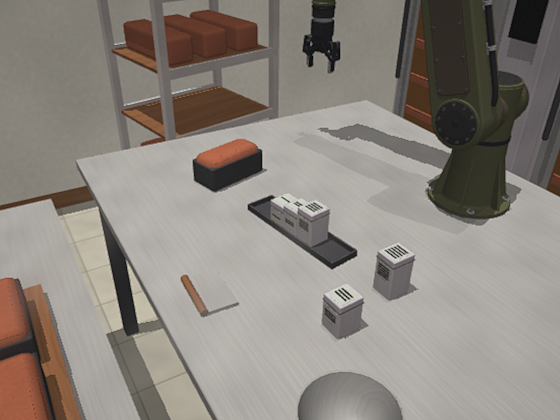

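View pics/top0.png

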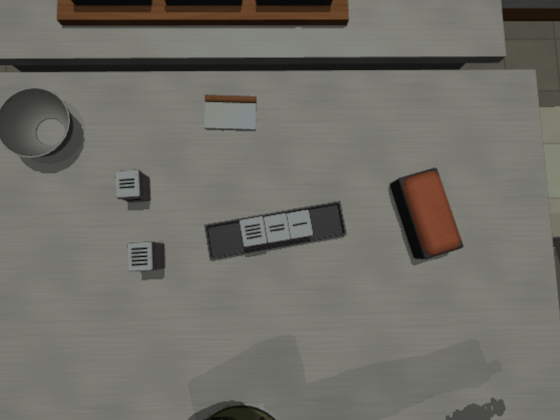

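Top view: the tray is at (275,230), with tin4 (253,231), tin2 (277,229) and tin1 (300,225). Tin3 is at (128,184) and tin5 at (140,256). The lid colours and depth should give the poses.

```bash
cat >> h.py <<'E'
def world(n,d):
    p=camera_params(n);K=p['mtx'];v,u=np.mgrid[:420,:560]
    P=np.stack([(u-K[0,2])/K[0,0]*d,-(v-K[1,2])/K[1,1]*d,-d],-1)
    T=p['extrinsics']; return P@T[:3,:3].T+T[:3,3]
def ray(n,uv,z):
    p=camera_params(n);K=p['mtx'];T=p['extrinsics'];uv=np.atleast_2d(uv).astype(float)
    D=np.stack([(uv[:,0]-K[0,2])/K[0,0],-(uv[:,1]-K[1,2])/K[1,1],-np.ones(len(uv))],-1)@T[:3,:3].T
    return T[:3,3]+D*((z-T[2,3])/D[:,2])[:,None]
def rect(p):
    (c,s,a)=cv2.minAreaRect((p[:,:2]*1000).astype(np.float32)); return np.round(c,1),np.round(s,1),round(a,1)
E
python3 - <<'E'
from h import *
z=np.load('pics/top0.npz');W=world('top',z['d']);g=z['im'].astype(int)
H=W[...,2]
print('bench z',[H[y,x].round(4) for y,x in((300,100),(150,300),(230,180))],'tray floor',H[238,225],H[220,328])
for n,(x,y),h in(('t3',(128,184),.086),('t5',(140,256),.106),('t4',(253,231),.100),('t2',(277,229),.080),('t1',(300,225),.070)):
    sub=np.zeros(H.shape,bool);sub[y-18:y+19,x-18:x+19]=1
    m=(sub&(abs(H-h)<.0045)&(z['d']>0)).astype(np.uint8)
    k,l,s,_=cv2.connectedComponentsWithStats(m); i=1+np.argmax(s[1:,4]); mm=l==i
    c=cv2.findContours(mm.astype(np.uint8),cv2.RETR_EXTERNAL,2)[0][0].reshape(-1,2)
    print(n,s[i,4],rect(W[mm]),'ray',rect(ray('top',c,h)),'z',np.median(H[mm]).round(4))
m=(g.max(2)<75)&(H<.03)&(z['d']>0);m[:195]=0;m[265:]=0;m[:,:200]=0;m[:,350:]=0
k,l,s,_=cv2.connectedComponentsWithStats(m.astype(np.uint8));
for i in range(1,k):
    if s[i,4]>100: print('tray',s[i],rect(W[l==i]))
print('tray all',rect(W[m]))
E
```

```text
bench z [np.float64(-0.0008), np.float64(0.0024), np.float64(0.0017)] tray floor 0.0038410031900204533 0.005214298791781369
t3 630 (array([636.6, 241. ]), array([61.4, 54.3]), 2.9) ray (array([636. , 239.9]), array([62. , 53.9]), 1.5) z 0.0865
t5 693 (array([471.2, 203.4]), array([61.9, 54.7]), 2.7) ray (array([471.1, 202.7]), array([61.6, 53.9]), 2.7) z 0.1068
t4 644 (array([521.3, -43.6]), array([62. , 53.9]), 8.9) ray (array([521.1, -43.8]), array([61.8, 53.7]), 8.9) z 0.1009
t2 611 (array([529.8, -97.1]), array([61.8, 53.6]), 9.1) ray (array([529.6, -97.1]), array([61.7, 53.5]), 9.0) z 0.0811
t1 588 (array([ 538., -150.]), array([62.2, 55.3]), 8.4) ray (array([ 537.8, -149.9]), array([61.9, 54.7]), 8.6) z 0.0711
tray [ 205  202  141   58 2947] (array([525.7, -93.1]), array([ 89.4, 342.5]), 9.1)
tray all (array([524.6, -93.3]), array([ 91.8, 342.4]), 8.9)
```

Run:
```python
import cv2
a=cv2.imread('pics/top0.png')[160:280,100:360]
cv2.imwrite('pics/c0.png',cv2.resize(a,None,fx=3,fy=3,interpolation=cv2.INTER_CUBIC))
```

```text
(no output)
```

View pics/c0.png

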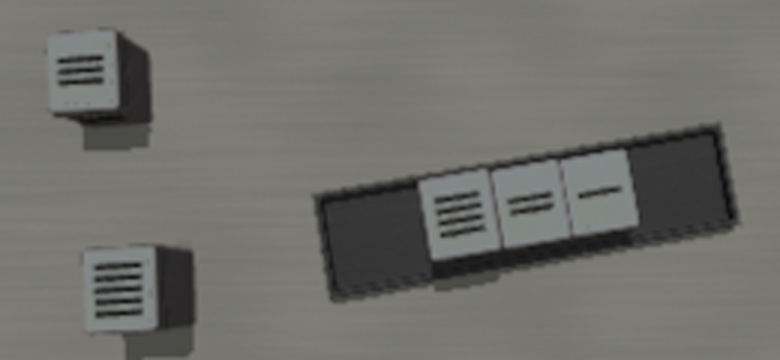

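```bash
cat >> h.py <<'E'
from scipy.spatial.transform import Rotation as R
def pose():
    s=read_state();r=R.from_quat(s['tcp_rot']).as_matrix();return s,np.array(s['ee_pos'])*1000,r
def plan(xyz,yawx,n=None):
    """xyz mm, yaw of tool x in deg"""
    s,p,r=pose();y0=np.degrees(np.arctan2(r[1,0],r[0,0]));t=(yawx-y0+180)%360-180
    d=np.array(xyz)-p
    n=n or int(max(np.ceil(abs(t)/7.1),np.ceil(np.linalg.norm(d)/38),1))
    rows=[];y=y0
    for i in range(n):
        c,sn=np.cos(np.radians(y)),np.sin(np.radians(y));q=d/n
        rows.append([round(c*q[0]+sn*q[1],1),round(sn*q[0]-c*q[1],1),round(-q[2],1),round(-t/n,2)]);y+=t/n
    print('t',s['time'],'p',p.round(1),'yaw',round(y0,2),'tilt',np.round(r[:,2],4),'open',s['opening'],'F',np.round(s['force'],1))
    for q in rows:print(q)
E
python3 -c "
from h import *
plan([521.2,-43.8,245],99)"
```

```text
t 0.1 p [ 151.1 -580.1  244.5] yaw 14.6 tilt [-4.0e-04  1.5e-03 -1.0e+00] open 0.08540762487427768 F [-0.1  0.1  0.1]
[np.float64(27.4), np.float64(-23.7), np.float64(-0.0), np.float64(-4.69)]
[np.float64(29.2), np.float64(-21.3), np.float64(-0.0), np.float64(-4.69)]
[np.float64(30.9), np.float64(-18.9), np.float64(-0.0), np.float64(-4.69)]
[np.float64(32.3), np.float64(-16.3), np.float64(-0.0), np.float64(-4.69)]
[np.float64(33.6), np.float64(-13.6), np.float64(-0.0), np.float64(-4.69)]
[np.float64(34.6), np.float64(-10.8), np.float64(-0.0), np.float64(-4.69)]
[np.float64(35.3), np.float64(-7.9), np.float64(-0.0), np.float64(-4.69)]
[np.float64(35.9), np.float64(-5.0), np.float64(-0.0), np.float64(-4.69)]
[np.float64(36.1), np.float64(-2.1), np.float64(-0.0), np.float64(-4.69)]
[np.float64(36.2), np.float64(0.9), np.float64(-0.0), np.float64(-4.69)]
[np.float64(36.0), np.float64(3.8), np.float64(-0.0), np.float64(-4.69)]
[np.float64(35.6), np.float64(6.8), np.float64(-0.0), np.float64(-4.69)]
[np.float64(34.9), np.float64(9.7), np.float64(-0.0), np.float64(-4.69)]
[np.float64(34.0), np.float64(12.5), np.float64(-0.0), np.float64(-4.69)]
[np.float64(32.9), np.float64(15.2), np.float64(-0.0), np.float64(-4.69)]
[np.float64(31.5), np.float64(17.8), np.float64(-0.0), np.float64(-4.69)]
[np.float64(29.9), np.float64(20.4), np.float64(-0.0), np.float64(-4.69)]
[np.float64(28.2), np.float64(22.7), np.float64(-0.0), np.float64(-4.69)]
```

Call:
{"fn": "play_rows", "kwargs": {
  "targets": [
    [[27, -24, 0, -4.7], [29, -21, 0, -4.7], [31, -19, 0, -4.7], [32, -16, 0, -4.7], [34, -14, 0, -4.7], [35, -11, 0, -4.7], [35, -8, 0, -4.7], [36, -5, 0, -4.7], [36, -2, 0, -4.7], [36, 1, 0, -4.7]]
  ],
  "claw": 100,
  "grip_force": 50
}}

```text
time: 0.93
ee_pos: [0.3564, -0.2806, 0.2451]
tcp_rot: [0.858, 0.514, -0.0, -0.0]
force: [0.3, -0.8, 0.6]
opening: 0.0851
```

Call:
{"fn": "play_rows", "kwargs": {
  "targets": [
    [[36, 4, 0, -4.7], [36, 7, 0, -4.7], [35, 10, 0, -4.7], [34, 12, 0, -4.7], [33, 15, 0, -4.7], [31, 18, 0, -4.7], [30, 20, 0, -4.7], [28, 23, 0, -4.5], [0, 0, 0, 0], [0, 0, 0, 0]]
  ]
}}

```text
time: 1.77
ee_pos: [0.5205, -0.0421, 0.2446]
tcp_rot: [0.648, 0.761, -0.0, -0.0]
force: [-0.7, 0.5, 0.5]
opening: 0.0855
```

```bash
python3 -c "
from h import *
plan([521.2,-43.8,245],99)
snap('wrist','w1')"
```

```text
t 1.7667 p [520.5 -42.1 244.6] yaw 99.17 tilt [-1.2e-03 -1.0e-04 -1.0e+00] open 0.08554153357777108 F [-0.7  0.5  0.5]
[np.float64(-1.8), np.float64(0.4), np.float64(-0.4), np.float64(0.17)]
```

View pics/w1.png

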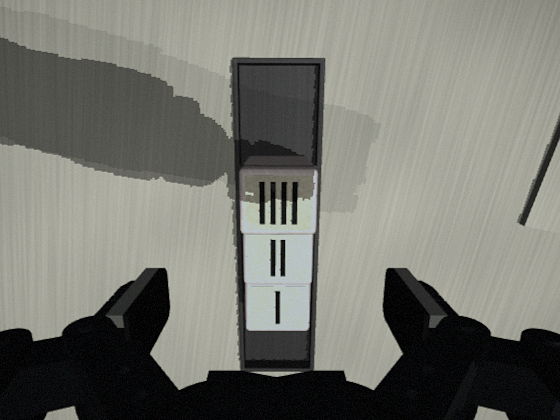

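The wrist view shows the whole tray, from (237,62) to (313,368), with tin4's lid at (278,200), tin2's at (278,258) and tin1's at (277,307). The free stretch past tin4 is rows 65–165. I'll measure the row and tray walls from it.

```bash
cat >> h.py <<'E'
def wtrans(p,r):
    T=np.eye(4);T[:3,:3]=r;T[:3,3]=np.array(p)/1000;return T@camera_params('wrist')['tool_from_camera']
def wworld(d,T):
    K=camera_params('wrist')['mtx'];v,u=np.mgrid[:420,:560]
    P=np.stack([(u-K[0,2])/K[0,0]*d,-(v-K[1,2])/K[1,1]*d,-d],-1);return P@T[:3,:3].T+T[:3,3]
def wlook(f,tins):
    s,p,r=pose();im,d=snap('wrist',f);W=wworld(d,wtrans(p,r));np.savez(f'pics/{f}.npz',im=im,d=d,W=W)
    return lids(W,d,tins),W,im,d
def lids(W,d,tins,tol=.004):
    out={}
    for n,(x,y,h) in tins.items():
        m=(abs(W[...,2]-h)<tol)&(d>0)&(np.hypot(W[...,0]-x/1000,W[...,1]-y/1000)<.045)
        k,l,s,_=cv2.connectedComponentsWithStats(m.astype(np.uint8))
        if k<2: print(n,'none');continue
        i=1+np.argmax(s[1:,4]);out[n]=rect(W[l==i]);print(n,s[i,4],*out[n],'z',np.median(W[l==i][:,2]).round(4))
    return out
E
python3 - <<'E'
from h import *
s,p,r=pose();z=np.load('pics/w1.npz');d=z['d'];W=wworld(d,wtrans(p,r))
lids(W,d,dict(t4=(521,-44,.1),t2=(530,-97,.08),t1=(538,-150,.07)))
# tray wall tops: z ~ .018
a=np.radians(9);ex=np.array([np.cos(a),np.sin(a)]);ey=np.array([-np.sin(a),np.cos(a)])
L=(W[...,:2]*1000-[525,-93]);U=L@ex;V=L@ey;H=W[...,2]*1000
m=(d>0)&(H>11)&(H<24)&(abs(U)<60)&(abs(V)<190)
print('walls all',rect(W[m]))
for nm,q in(('+y end',m&(V>130)&(abs(U)<30)),('-y end',m&(V<-130)&(abs(U)<30))):
    if q.sum():print(nm,q.sum(),np.percentile(V[q],[2,50,98]).round(1))
for v0 in(80,110,140,-150):
    for sg in(-1,1):
        q=m&(abs(V-v0)<12)&(U*sg>20)
        if q.sum():print(v0,sg,q.sum(),np.percentile(U[q],[2,50,98]).round(1))
q=(d>0)&(abs(U)<25)&(V>75)&(V<140);print('floor z',np.median(H[q]))
E
```

```text
t4 5008 [521.3 -42. ] [61.5 53.7] 8.9 z 0.0992
t2 3379 [530. -98.] [61.4 47.9] 8.6 z 0.0793
t1 2978 [ 538.1 -150. ] [61.4 50.6] 9.1 z 0.0693
walls all (array([529.3, -94.2]), array([ 86.2, 340.1]), 8.8)
+y end 440 [163.3 165.3 168. ]
-y end 341 [-171.1 -167.2 -165.8]
80 -1 151 [-38.6 -35.6 -23.7]
80 1 147 [23.6 44.3 47.2]
110 -1 147 [-38.5 -35.7 -33.5]
110 1 147 [42.3 44.4 47.2]
140 -1 155 [-38.4 -35.7 -33.5]
140 1 158 [42.4 44.6 47.2]
-150 -1 79 [-39.2 -36.7 -34.4]
-150 1 87 [41.6 43.7 46.3]
floor z 3.3057827120667738
```

Call:
{"fn": "play_rows", "kwargs": {
  "targets": [
    [[-1.5, 0.7, 28, 0.2], [0, 0, 35, 0], [0, 0, 35, 0], [0, 0, 30, 0], [0, 0, 20, 0], [0, 0, 12, 0], [0, 0, 6.5, 0], [0, 0, 0, 0], [0, 0, 0, 0], [0, 0, 0, 0]]
  ]
}}

```text
time: 2.65
ee_pos: [0.5218, -0.0455, 0.08]
tcp_rot: [0.651, 0.759, 0.0, 0.001]
force: [-0.6, -0.2, 0.3]
opening: 0.0855
```

```bash
python3 -c "
from h import *
plan([521.3,-43.7,78],99)"
```

```text
t 2.65 p [521.8 -45.5  80. ] yaw 98.75 tilt [ 1.8e-03 -2.0e-04 -1.0e+00] open 0.08547213637624258 F [-0.6 -0.2  0.3]
[np.float64(1.8), np.float64(-0.2), np.float64(2.0), np.float64(-0.25)]
```

Call:
{"fn": "play_rows", "kwargs": {
  "targets": [
    [[1.5, 0, 2, -0.2], [0, 0, 0, 0], [0, 0, 0, 0], [0, 0, 0, 0], [0, 0, 0, 0], [0, 0, 0, 0], [0, 0, 0, 0], [0, 0, 0, 0]]
  ],
  "claw": 0,
  "grip_force": 50
}}

```text
time: 3.32
ee_pos: [0.5215, -0.0434, 0.0777]
tcp_rot: [0.649, 0.76, 0.0, 0.001]
force: [-0.7, -0.2, 7.0]
opening: 0.0616
```

Call:
{"fn": "play_rows", "kwargs": {
  "targets": [
    [[0, 0, -2, 0], [0, 0, -2, 0], [0, 0, -2, 0], [0, 0, -2, 0], [0, 0, 0, 0], [0, 0, 0, 0], [0, 0, 0, 0]]
  ]
}}

```text
time: 3.9
ee_pos: [0.5207, -0.0434, 0.0847]
tcp_rot: [0.649, 0.76, -0.0, -0.0]
force: [0.0, -1.0, -1.5]
opening: 0.0615
```

Run:
```python
from h import *
plan([521.3,-43.7,78],99)
im,d=snap('scene','s1');cv2.imwrite('pics/s1c.png',cv2.resize(cv2.cvtColor(im[150:300,200:420],cv2.COLOR_RGB2BGR),None,fx=3.5,fy=3.5,interpolation=2))
```

```text
t 3.9 p [520.7 -43.4  84.7] yaw 99.0 tilt [-3.e-04  0.e+00 -1.e+00] open 0.061544377127167586 F [ 0.  -1.  -1.5]
[np.float64(-0.4), np.float64(0.5), np.float64(6.7), np.float64(-0.0)]
```

View pics/s1c.png

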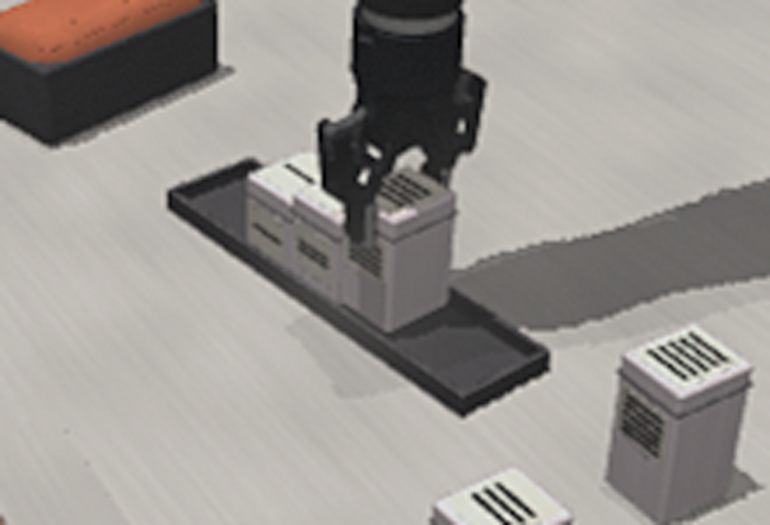

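The scene view shows tin4 held near its top at about (390,215) in the crop. Its base seems clear of the tray floor, and tin2 and tin1 are still standing. Next I slide it outward by 72 mm.

Call:
{"fn": "play_rows", "kwargs": {
  "targets": [
    [[5, 0, 0, 0], [9, 0, 0, 0], [11, 0, 0, 0], [11, 0, 0, 0], [11, 0, 0, 0], [10, 0, 0, 0], [8, 0, 0, 0], [5, 0, 0, 0], [2, 0, 0, 0], [0, 0, 0, 0]]
  ]
}}

```text
time: 4.78
ee_pos: [0.5095, 0.0282, 0.0848]
tcp_rot: [0.649, 0.761, -0.0, 0.0]
force: [-0.1, -1.0, -2.9]
opening: 0.0615
```

Run:
```python
from h import *
plan([529.2-.156*122.3,-93.4+.988*122.3,78],99)
im,d=snap('scene','s2');cv2.imwrite('pics/s2c.png',cv2.resize(cv2.cvtColor(im[150:300,200:420],cv2.COLOR_RGB2BGR),None,fx=3.5,fy=3.5,interpolation=2))
```

```text
t 4.7833 p [509.5  28.2  84.8] yaw 99.05 tilt [ 0.e+00 -1.e-04 -1.e+00] open 0.06147359596398936 F [-0.1 -1.  -2.9]
[np.float64(-0.8), np.float64(0.5), np.float64(6.8), np.float64(0.05)]
```

View pics/s2c.png

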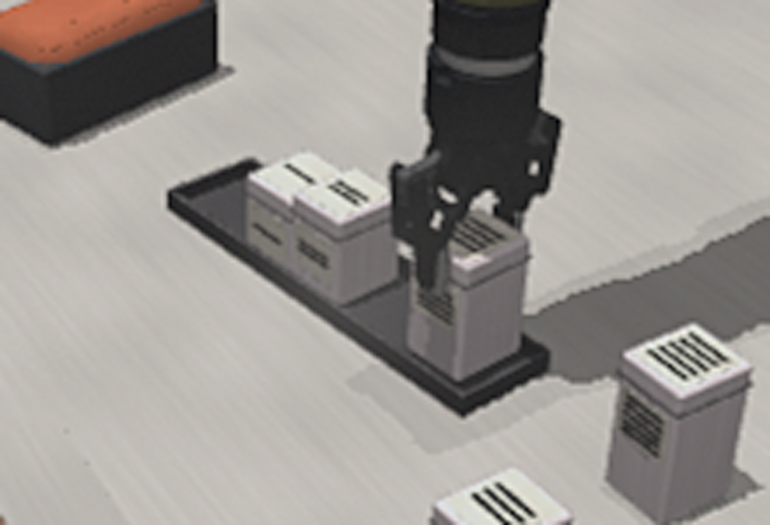

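Tin4 is now near the end of the tray at (470,290) in the crop. Tin2 and tin1 haven't moved, and the gap is open. Now I lower it slowly.

Call:
{"fn": "play_rows", "kwargs": {
  "targets": [
    [[0, 0, 2, 0], [0, 0, 1.5, 0], [0, 0, 1, 0], [0, 0, 1, 0], [0, 0, 1, 0], [0, 0, 0, 0], [0, 0, 0, 0], [0, 0, 0, 0]]
  ]
}}

```text
time: 5.5
ee_pos: [0.5096, 0.0276, 0.0783]
tcp_rot: [0.649, 0.76, 0.0, 0.0]
force: [-0.1, -0.4, -3.2]
opening: 0.0612
```

Call:
{"fn": "play_rows", "kwargs": {
  "targets": [
    [[0, 0, 0.5, 0], [0, 0, 0.5, 0], [0, 0, 0, 0], [0, 0, 0, 0]]
  ]
}}

```text
time: 5.83
ee_pos: [0.5097, 0.0277, 0.0777]
tcp_rot: [0.649, 0.76, 0.0, 0.0]
force: [-1.4, -0.1, 2.8]
opening: 0.0611
```

Contact: the force went from −3.2 to +2.8 N. I release and raise.

Call:
{"fn": "play_rows", "kwargs": {
  "targets": [
    [[0, 0, 0, 0], [0, 0, 0, 0], [0, 0, 0, 0], [0, 0, 0, 0], [0, 0, 0, 0], [0, 0, 0, 0], [0, 0, -5, 0], [0, 0, -15, 0], [0, 0, -30, 0], [0, 0, -40, 0]]
  ],
  "claw": 100
}}

```text
time: 6.67
ee_pos: [0.5071, 0.0276, 0.1661]
tcp_rot: [0.649, 0.76, -0.002, -0.002]
force: [1.0, -0.2, 0.2]
opening: 0.0853
```

Run:
```python
from h import *
plan([636.3,240.5,245],92.5)
```

```text
t 6.6667 p [507.1  27.6 166.1] yaw 99.0 tilt [-5.6e-03 -3.0e-04 -1.0e+00] open 0.08528252893673315 F [ 1.  -0.2  0.2]
[np.float64(27.2), np.float64(23.0), np.float64(-11.3), np.float64(0.93)]
[np.float64(27.5), np.float64(22.5), np.float64(-11.3), np.float64(0.93)]
[np.float64(27.9), np.float64(22.1), np.float64(-11.3), np.float64(0.93)]
[np.float64(28.2), np.float64(21.6), np.float64(-11.3), np.float64(0.93)]
[np.float64(28.6), np.float64(21.2), np.float64(-11.3), np.float64(0.93)]
[np.float64(28.9), np.float64(20.7), np.float64(-11.3), np.float64(0.93)]
[np.float64(29.3), np.float64(20.2), np.float64(-11.3), np.float64(0.93)]
```

Call:
{"fn": "play_rows", "kwargs": {
  "targets": [
    [[27, 23, -12, 0.9], [28, 22, -12, 0.9], [28, 22, -12, 0.9], [28, 22, -11, 0.9], [28, 21, -11, 0.9], [29, 21, -11, 0.9], [29, 20, -10, 0.9], [0, 0, 0, 0], [0, 0, 0, 0], [0, 0, 0, 0]]
  ]
}}

```text
time: 7.5
ee_pos: [0.6376, 0.2399, 0.2459]
tcp_rot: [0.69, 0.724, -0.001, -0.0]
force: [-0.2, -0.8, 0.1]
opening: 0.0853
```

Run:
```python
from h import *
plan([636.3,240.5,245],92.5)
wlook('w2',dict(t3=(636,240,.086)))
im,d=snap('top','top2');W=world('top',d)
lids(W,d,dict(t4=(510,27,.1),t2=(530,-97,.08),t1=(538,-150,.07)))
```

```text
t 7.5 p [637.6 239.9 245.9] yaw 92.73 tilt [-1.e-03 -7.e-04 -1.e+00] open 0.08530938140507088 F [-0.2 -0.8  0.1]
[np.float64(0.6), np.float64(-1.3), np.float64(0.9), np.float64(0.23)]
t3 4583 [637.8 245.1] [61.5 53.5] 4.1 z 0.0852
t4 632 [509.5  27.3] [62.  54.1] 9.0 z 0.101
t2 598 [529.8 -97.1] [62.  53.8] 9.0 z 0.081
t1 576 [ 538.1 -150.7] [61.8 53.4] 8.9 z 0.071
```

View pics/w2.png

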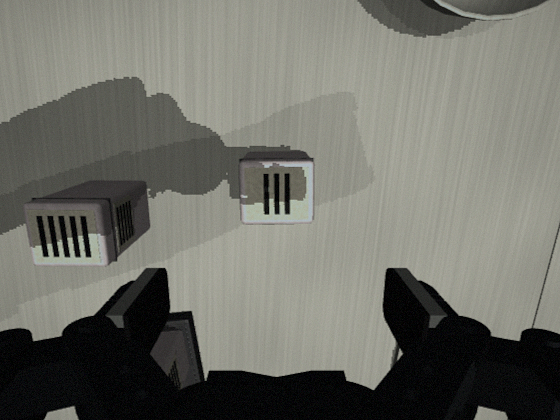

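View pics/top2.png

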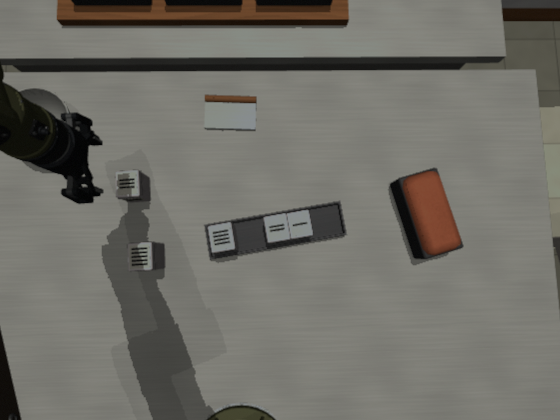

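The wrist view shows tin3's lid with corners near (240,159), (313,159), (313,223) and (242,223), and tin5 at (70,230). The top view shows tin4 set down at (221,236) with the gap open. The two tin3 readings differ by about 4 mm, so I check the lid corners by casting rays.

Run:
```python
from h import *
s,p,r=pose();z=np.load('pics/w2.npz');im,d=z['im'],z['d']
print(p,s['time'])
K=camera_params('wrist')['mtx'];T=wtrans(p,r)
W=wworld(d,T);m=((abs(W[...,2]-.085)<.004)&(d>0));m[:, :200]=0;m[:,350:]=0;m[:130]=0;m[250:]=0
m=cv2.morphologyEx(m.astype(np.uint8),cv2.MORPH_OPEN,np.ones((5,5)))
c=max(cv2.findContours(m,cv2.RETR_EXTERNAL,1)[0],key=cv2.contourArea)
print('px rect',cv2.minAreaRect(c),cv2.boundingRect(c))
c=c.reshape(-1,2).astype(float)
D=np.stack([(c[:,0]-K[0,2])/K[0,0],-(c[:,1]-K[1,2])/K[1,1],-np.ones(len(c))],-1)@T[:3,:3].T
P=T[:3,3]+D*((.086-T[2,3])/D[:,2])[:,None]; print('ray',rect(P))
x,y=P[:,0]*1000,P[:,1]*1000;cx,cy=(x.min()+x.max())/2,(y.min()+y.max())/2
for nm,q in(('y lo',(y<y.min()+6)),('y hi',(y>y.max()-6))):
    q&=abs(x-cx)<24;f=np.polyfit(x[q],y[q],1);print(nm,np.degrees(np.arctan(f[0])),np.polyval(f,637))
for nm,q in(('x lo',(x<x.min()+6)),('x hi',(x>x.max()-6))):
    q&=abs(y-cy)<20;f=np.polyfit(y[q],x[q],1);print(nm,-np.degrees(np.arctan(f[0])),np.polyval(f,242))
# same in top0, and scene depth
z=np.load('pics/top0.npz')
z2=capture('scene')[1];W2=world('scene',z2);lids(W2,z2,dict(t3=(636,242,.086),t4=(510,27,.1),t2=(530,-97,.08)),.005)
```

```text
[637.3181996  239.03564491 246.00619186] 7.6
px rect ((276.1827392578125, 192.01296997070312), (63.10316467285156, 74.51441955566406), 89.09062194824219) (239, 160, 75, 65)
ray (array([637.5, 244.8]), array([60.7, 52.7]), 3.6)
y lo 2.619186106230045 219.02084407655147
y hi 3.461777143040291 270.63251012393346
x lo 2.335241328807557 607.8019376589101
x hi 4.563644804922712 667.5520219438083
t3 589 [640.5 246.1] [63.6 55.9] 3.6 z 0.0857
t4 140 [505.6  38.4] [49.4 42.2] 10.5 z 0.0993
t2 282 [534.2 -90.9] [64.5 54.2] 9.3 z 0.0792
```

Call:
{"fn": "play_rows", "kwargs": {
  "targets": [
    [[3.8, 0, 30, -0.5], [0, 0, 40, 0], [0, 0, 40, 0], [0, 0, 32, 0], [0, 0, 20, 0], [0, 0, 14, 0], [0, 0, 8, 0], [0, 0, 0, 0], [0, 0, 0, 0], [0, 0, 0, 0]]
  ]
}}

```text
time: 8.48
ee_pos: [0.6389, 0.244, 0.064]
tcp_rot: [0.687, 0.726, 0.001, 0.0]
force: [-0.0, -0.1, 0.3]
opening: 0.0854
```

Run:
```python
from h import *
plan([637,242.8,60],93.2)
```

```text
t 8.4833 p [638.9 244.   64. ] yaw 93.17 tilt [ 2.1e-03  8.0e-04 -1.0e+00] open 0.08539050050719439 F [-0.  -0.1  0.3]
[np.float64(-1.1), np.float64(-1.9), np.float64(4.0), np.float64(-0.03)]
```

Call:
{"fn": "play_rows", "kwargs": {
  "targets": [
    [[-1, -1.5, 3, 0], [0, 0, 1, 0], [0, 0, 0, 0], [0, 0, 0, 0], [0, 0, 0, 0]]
  ]
}}

```text
time: 8.9
ee_pos: [0.6366, 0.2429, 0.0586]
tcp_rot: [0.687, 0.727, 0.0, 0.0]
force: [-1.0, 0.5, -0.3]
opening: 0.0855
```

Call:
{"fn": "play_rows", "kwargs": {
  "targets": [
    [[0, 0, 0, 0], [0, 0, 0, 0], [0, 0, 0, 0], [0, 0, 0, 0], [0, 0, 0, 0], [0, 0, 0, 0], [0, 0, 0, 0]]
  ],
  "claw": 0,
  "grip_force": 50
}}

```text
time: 9.48
ee_pos: [0.6368, 0.243, 0.0586]
tcp_rot: [0.687, 0.727, 0.0, 0.0]
force: [1.5, 0.4, 2.8]
opening: 0.0614
```

Run:
```python
from h import *
plan([637,242.8,60],93.2)
```

```text
t 9.4833 p [636.8 243.   58.6] yaw 93.2 tilt [ 7.e-04  3.e-04 -1.e+00] open 0.06141674240958388 F [1.5 0.4 2.8]
[np.float64(-0.2), np.float64(0.2), np.float64(-1.4), np.float64(0.0)]
```

Call:
{"fn": "play_rows", "kwargs": {
  "targets": [
    [[0, 0, -5, 0], [0, 0, -12, 0], [0, 0, -20, 0], [0, 0, -25, 0], [0, 0, -25, 0], [0, 0, -22, 0], [0, 0, -14, 0], [0, 0, -7, 0], [0, 0, 0, 0], [0, 0, 0, 0]]
  ]
}}

```text
time: 10.32
ee_pos: [0.6362, 0.2428, 0.1881]
tcp_rot: [0.687, 0.727, -0.0, -0.0]
force: [-0.1, 0.7, -2.9]
opening: 0.0615
```

Run:
```python
from h import *
plan([529.2-.156*59,-93.4+.988*59,190],99,14)
im,d=snap('scene','s3')
W=world('scene',d);lids(W,d,dict(t3=(637,242,.216)),.006)
```

```text
t 10.3167 p [636.2 242.8 188.1] yaw 93.2 tilt [-4.e-04 -1.e-04 -1.e+00] open 0.061465982766995525 F [-0.1  0.7 -2.9]
[np.float64(-19.4), np.float64(-9.4), np.float64(-0.1), np.float64(-0.41)]
[np.float64(-19.3), np.float64(-9.5), np.float64(-0.1), np.float64(-0.41)]
[np.float64(-19.2), np.float64(-9.7), np.float64(-0.1), np.float64(-0.41)]
[np.float64(-19.1), np.float64(-9.8), np.float64(-0.1), np.float64(-0.41)]
[np.float64(-19.1), np.float64(-9.9), np.float64(-0.1), np.float64(-0.41)]
[np.float64(-19.0), np.float64(-10.1), np.float64(-0.1), np.float64(-0.41)]
[np.float64(-18.9), np.float64(-10.2), np.float64(-0.1), np.float64(-0.41)]
[np.float64(-18.9), np.float64(-10.4), np.float64(-0.1), np.float64(-0.41)]
[np.float64(-18.8), np.float64(-10.5), np.float64(-0.1), np.float64(-0.41)]
[np.float64(-18.7), np.float64(-10.6), np.float64(-0.1), np.float64(-0.41)]
[np.float64(-18.6), np.float64(-10.8), np.float64(-0.1), np.float64(-0.41)]
[np.float64(-18.5), np.float64(-10.9), np.float64(-0.1), np.float64(-0.41)]
[np.float64(-18.5), np.float64(-11.0), np.float64(-0.1), np.float64(-0.41)]
[np.float64(-18.4), np.float64(-11.2), np.float64(-0.1), np.float64(-0.41)]
t3 541 [635.4 256.5] [78.  48.8] 28.2 z 0.2153
```

View pics/s3.png

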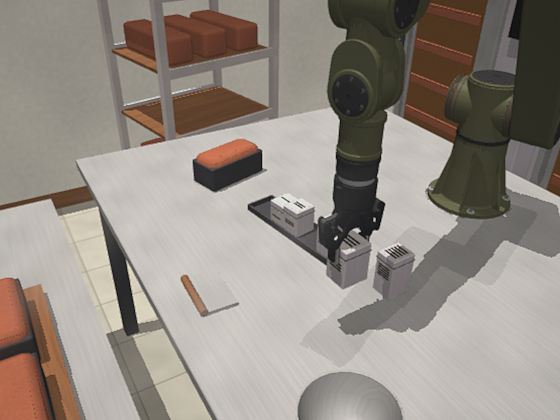

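The scene view shows tin3 held upright at (348,258), with tin5 still at (395,270). I carry it over the gap.

Call:
{"fn": "play_rows", "kwargs": {
  "targets": [
    [[-10, -5, 0, -0.4], [-19, -9.5, 0, -0.4], [-24, -12, 0, -0.4], [-24, -12, 0, -0.4], [-24, -12.5, 0, -0.4], [-24, -13, 0, -0.5], [-24, -13, 0, -0.5], [-24, -13, 0, -0.5], [-24, -14, 0, -0.6], [-24, -14, 0, -0.6]]
  ]
}}

```text
time: 11.2
ee_pos: [0.5371, 0.0102, 0.1871]
tcp_rot: [0.656, 0.754, -0.001, -0.001]
force: [0.7, -0.1, -2.0]
opening: 0.0614
```

Call:
{"fn": "play_rows", "kwargs": {
  "targets": [
    [[-20, -12, 0, -0.5], [-14, -8, 0, -0.3], [-7, -4, 0, -0.3], [0, 0, 0, 0], [0, 0, 0, 0], [0, 0, 0, 0]]
  ]
}}

```text
time: 11.7
ee_pos: [0.5215, -0.0315, 0.188]
tcp_rot: [0.649, 0.761, 0.0, -0.0]
force: [1.2, -0.6, -2.1]
opening: 0.0615
```

Run:
```python
from h import *
plan([529.2-.156*59,-93.4+.988*59,190],99,1)
```

```text
t 11.7 p [521.5 -31.5 188. ] yaw 99.03 tilt [-2.e-04  5.e-04 -1.e+00] open 0.06151921573428269 F [ 1.2 -0.6 -2.1]
[np.float64(-3.4), np.float64(-2.0), np.float64(-2.0), np.float64(0.03)]
```

Call:
{"fn": "play_rows", "kwargs": {
  "targets": [
    [[-2, -1, 5, 0], [-1.5, -0.7, 10, 0], [0, 0, 7, 0], [0, 0, 0, 0], [0, 0, 0, 0], [0, 0, 0, 0]]
  ]
}}

```text
time: 12.2
ee_pos: [0.5202, -0.0357, 0.1661]
tcp_rot: [0.649, 0.76, -0.0, -0.0]
force: [-0.1, -0.4, -1.5]
opening: 0.0616
```

Run:
```python
from h import *
plan([529.2-.156*59,-93.4+.988*59,165],99,1)
im,d=snap('scene','s4');W=world('scene',d)*1000
cv2.imwrite('pics/s4c.png',cv2.resize(cv2.cvtColor(im[130:290,220:400],cv2.COLOR_RGB2BGR),None,fx=3.7,fy=3.7,interpolation=2))
a=np.radians(9);ex=np.array([np.cos(a),np.sin(a)]);ey=np.array([-np.sin(a),np.cos(a)])
L=W[...,:2]-[529.2,-93.4];U=L@ex;V=L@ey;H=W[...,2]
# +x faces (visible): U ~ 31 ; extents of V per tin
def ext(nm,h0,h1,v0,v1):
    q=(d>0)&(H>h0)&(H<h1)&(V>v0)&(V<v1)&(U>-25)&(U<40)
    # +y side face: nearly constant V
    print(nm,q.sum(),'V',np.percentile(V[q],[1,5,95,99]).round(1),'U',np.percentile(U[q],[1,50,99]).round(1))
ext('t2',30,70,-40,40);ext('t4',30,70,85,160);ext('t3 held',115,150,10,105)
im,d=snap('wrist','w4')
```

```text
t 12.2 p [520.2 -35.7 166.1] yaw 99.02 tilt [-5.e-04  1.e-04 -1.e+00] open 0.0615575774296196 F [-0.1 -0.4 -1.5]
[np.float64(0.6), np.float64(-0.1), np.float64(1.1), np.float64(0.02)]
t2 439 V [-39.7 -35.8  28.5  29.1] U [-22.   30.9  37.2]
t4 433 V [100.7 105.7 154.2 155. ] U [-23.5  29.6  36.5]
t3 held 399 V [36.4 41.5 89.3 90.6] U [-23.8  28.8  35.8]
```

View pics/s4c.png

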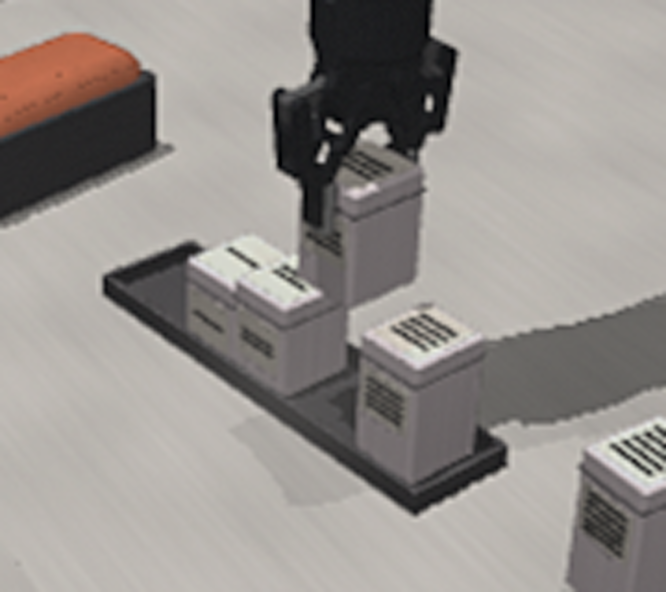

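View pics/w4.png

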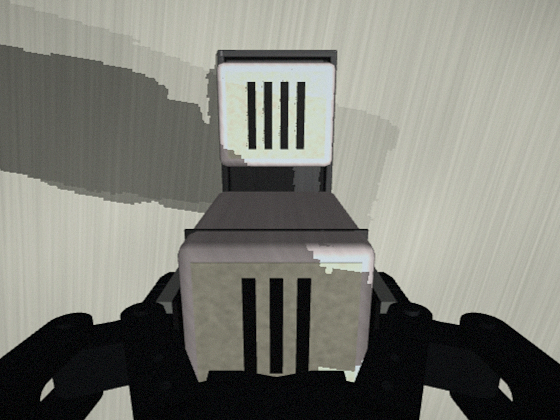

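The scene and wrist views show tin3 over the gap. Measured in one view, it clears tin2 by about 7.5 mm and tin4 by about 10 mm, and lines up along x to within 1 mm. I go down.

Call:
{"fn": "play_rows", "kwargs": {
  "targets": [
    [[1.2, 0.3, 6, 0], [0, 0, 12, 0], [0, 0, 15, 0], [0, 0, 16, 0], [0, 0, 16, 0], [0, 0, 14, 0], [0, 0, 9, 0], [0, 0, 5, 0], [0, 0, 0, 0], [0, 0, 0, 0]]
  ]
}}

```text
time: 13.13
ee_pos: [0.5206, -0.0346, 0.0736]
tcp_rot: [0.649, 0.76, 0.0, 0.0]
force: [0.4, 0.6, -1.3]
opening: 0.0614
```

Call:
{"fn": "play_rows", "kwargs": {
  "targets": [
    [[0, 0, 0, 0], [0, 0, 0, 0]]
  ]
}}

```text
time: 13.3
ee_pos: [0.5212, -0.0347, 0.0742]
tcp_rot: [0.649, 0.76, 0.001, 0.001]
force: [0.0, 0.2, -1.5]
opening: 0.0618
```

Call:
{"fn": "play_rows", "kwargs": {
  "targets": [
    [[0, 0, 2.5, 0], [0, 0, 2.5, 0], [0, 0, 2, 0], [0, 0, 1, 0], [0, 0, 1, 0], [0, 0, 0.5, 0], [0, 0, 0.5, 0], [0, 0, 0, 0], [0, 0, 0, 0], [0, 0, 0, 0]]
  ]
}}

```text
time: 14.13
ee_pos: [0.5204, -0.0346, 0.0633]
tcp_rot: [0.649, 0.76, 0.0, 0.0]
force: [-0.7, -0.3, -2.7]
opening: 0.0614
```

Call:
{"fn": "play_rows", "kwargs": {
  "targets": [
    [[0, 0, 0.5, 0], [0, 0, 0.5, 0], [0, 0, 0, 0], [0, 0, 0, 0], [0, 0, 0, 0]]
  ]
}}

```text
time: 14.55
ee_pos: [0.5205, -0.0346, 0.0626]
tcp_rot: [0.649, 0.76, 0.0, 0.0]
force: [-1.1, 1.3, 2.5]
opening: 0.0616
```

Contact again: the force went from −2.7 to +2.5 N at the expected height. I release, raise, and look.

Call:
{"fn": "play_rows", "kwargs": {
  "targets": [
    [[0, 0, 0, 0], [0, 0, 0, 0], [0, 0, 0, 0], [0, 0, 0, 0], [0, 0, 0, 0], [0, 0, 0, 0], [0, 0, -5, 0], [0, 0, -15, 0], [0, 0, -30, 0], [0, 0, -40, 0]]
  ],
  "claw": 100
}}

```text
time: 15.38
ee_pos: [0.5179, -0.0344, 0.1511]
tcp_rot: [0.649, 0.76, -0.002, -0.002]
force: [1.5, 0.1, -0.8]
opening: 0.0859
```

Call:
{"fn": "play_rows", "kwargs": {
  "targets": [
    [[0, 0, -40, 0], [-30, 0, -30, 0], [-40, 0, 0, 0], [-40, 0, 0, 0], [-40, 0, 0, 0], [-40, 0, 0, 0], [-40, 0, 0, 0], [-20, 0, 0, 0], [0, 0, 0, 0], [0, 0, 0, 0]]
  ]
}}

```text
time: 16.22
ee_pos: [0.5591, -0.282, 0.2216]
tcp_rot: [0.65, 0.76, 0.0, -0.0]
force: [0.1, 0.2, 0.1]
opening: 0.0856
```

Run:
```python
from h import *
im,d=snap('top','top5');W=world('top',d)
lids(W,d,dict(t4=(510,27,.1),t3=(520,-35,.09),t2=(530,-97,.08),t1=(538,-150,.07),t5=(471,203,.106)),.0045)
cv2.imwrite('pics/top5c.png',cv2.resize(cv2.cvtColor(im[140:290,100:480],cv2.COLOR_RGB2BGR),None,fx=2.1,fy=2.1,interpolation=2))
im,d=snap('scene','s5')
cv2.imwrite('pics/s5c.png',cv2.resize(cv2.cvtColor(im[130:310,180:430],cv2.COLOR_RGB2BGR),None,fx=3.1,fy=3.1,interpolation=2))
plan([520,-200,200],99,1)
```

```text
t4 663 [509.4  27.2] [61.8 53.7] 9.0 z 0.101
t3 639 [519.7 -35.6] [62.2 53.5] 8.7 z 0.0911
t2 613 [529.7 -97. ] [61.8 53.8] 8.7 z 0.0811
t1 592 [ 538.2 -150.7] [62.1 53.5] 9.3 z 0.071
t5 694 [471.2 203.5] [61.8 53.7] 2.6 z 0.1069
t 16.3167 p [ 559.1 -280.2  221.8] yaw 99.02 tilt [-4.e-04  7.e-04 -1.e+00] open 0.08541041883693126 F [0.4 0.2 0.9]
[np.float64(85.3), np.float64(-26.0), np.float64(21.8), np.float64(0.02)]
```

View pics/top5c.png

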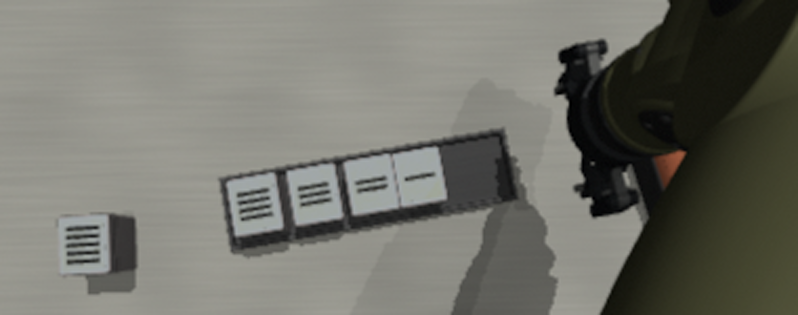

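View pics/s5c.png

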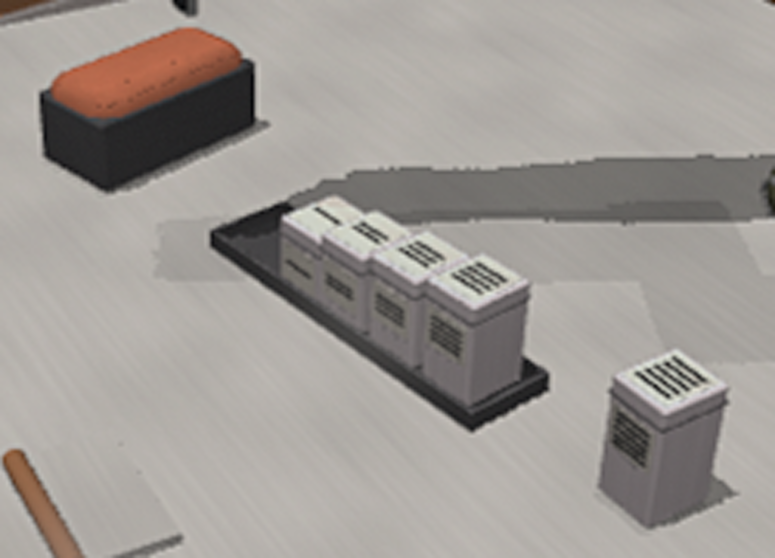

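Both views show 1‑2‑3‑4 in order, all upright and square in the tray. Lid heights are 71, 81, 91 and 101 mm, and yaws are 8.7–9.3° against the tray's ~9°. Tin5 and the loaf haven't moved, and the gripper is clear, so I hand it in.

```bash
python3 -c "
from rig import *
print(finish_job())"
```

```text
the job is handed in; nothing more can be done
None
```

The three-bar tin now stands in the tray between the two-bar and four-bar tins, and I handed the job in at about 16.3 s of the 51 s limit. I lifted the four-bar tin a few mm, moved it about 72 mm outward and set it down. I then lowered the three-bar tin into the gap until I felt contact before releasing it.

- **Row:** in the last top view all four lids are at full standing height (71, 81, 91 and 101 mm). Their yaws are 8.7–9.3°, against about 9° for the tray. Gaps of roughly 8–10 mm remain on each side of the three-bar tin, so it does not touch its neighbours.
- **Bystanders:** tin5 is unmoved to within 0.1 mm. The loaf looks unmoved in the scene view, but I did not measure it.
- **Disagreement:** before the grasp, the wrist and scene cameras put the three-bar tin 4–6 mm further out in y than the top camera did. I gripped at a point in between, then measured its clearance over the gap (about 7.5 mm and 10 mm) before lowering it.

No check failed.

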